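# Shut the socket case and hold its label holder pressed home behind the lip

## Robot

A 6-joint arm with a two-finger parallel gripper is mounted at the origin on the work surface. World frame = base frame: x ahead of the robot, y to its left, z up, the work surface at z = 0. Lengths are in m, angles in rad, forces in N, time in s.
With the tool pointing down it reaches from about 0.375 to 0.9 m from the base axis. Payload 3.1 kg.
Tool frame: the origin (TCP) lies between the finger pads, 19 mm behind the fingertips; this is the grasp point; z points along the fingers, y is the line along which they close (so a half turn about z gives the same grasp; the last joint's range is limited). The gripper opens to 87 mm and grips with 3 to 60 N. Pads are 19 mm wide; open, the fingers measure 117 mm over their backs; the gripper's body (75 mm by 190 mm) begins 51 mm behind the grasp point.
Start: joints at [1.155, 0.527, 1.433, -0, 1.181, -0.178], TCP at [0.147, 0.607, 0.241] pointing down, gripper open.
Joint ranges: [-3.08, 3.08], [-0.75, 2.2], [0.22, 2.44], [-1.43, 4.57], [0, 2.65], [-2.85, 2.85]. Speed limits (rad/s): [2.79, 2.79, 3.14, 3.14, 3.14, 3.14].

## Interface

Orientations are given as a unit quaternion [x, y, z, w].
In Python, from rig import robot gives the robot as it stands.
- The arm moves only by the tool move_arm, never from a script. Its argument "series" is text: rows parted by semicolons, each of 6 numbers parted by spaces: the shift along the tool's x, y, z in mm, then the turn, a rotation vector about the tool's x, y, z in degrees. In form: dx dy dz ax ay az; .... A call has 1 to 8 rows; each row is the pose to reach, as a shift and turn from the pose commanded when the call began, along the tool's axes at that moment; what a row does not reach only later rows make up. A row lasts 1/12 s, in which the tool goes at most 41.7 mm and 7.16 degrees, less where a joint would pass 70% of its speed; a pose out of reach is approached as far as the arm can. A call with a gripper value outside its range is refused whole. "jaw" is the opening, from 0 (shut) to 1 (fully open), set as the call begins (left out, the last holds). The fingers move at their own pace and stop on an object; "newtons" is the grip in N (left out, the last holds). Time passes only in rows, so rows that repeat a pose let the fingers close. It gives the time, the measured TCP pose, the force, the opening and the grip force at its end, in the units of the state.
- robot.get_obs(): the state, without advancing time (a new reading comes with each control period).
- robot.camera(name): name is "scene" or "top" or "wrist"; returns a dict with "img" (384x512x3 uint8, red, green, blue), "mtx" (3x3 intrinsics, pixels), "world_to_cam" (4x4, takes a point from world to camera coordinates). Camera axes: x right, y down, z forward; pixel columns grow to the right and rows downward; lengths in m; the calibration is good to about 2 mm. A picture is of the moment at which its call begins. There is no depth.
- robot.hand_in(): hands the job in; it is judged then, once.
Trained networks look in a picture, given as the dict that the camera call returned (one of the last four; its "shot" number tells which), for a name from the list of things; names that differ only in an ending like _2 or _b are one class to them, and where a whole thing is asked for, a point or a joint stands for the part that bears it (a point fixed in the world has none). Each returns a list of dicts, best first, with "p" (0 to 1); they miss things now and then, are a little off and sometimes report something else, mostly with a low value. They report only what shows in the picture. A call takes as long as a camera call. They do not tell look-alikes from the thing itself.
- robot.search_frame(picture, thing): "xyz" ([x, y, z] in m, in world coordinates, good to about 4 mm: the middle of the surface that is visible of it).
- robot.tip_of(picture, thing): "xyz" ([x, y, z] in m, in world coordinates, good to about 4 mm: a listed point, or the origin of a listed thing).
The state is a dict: "time": time; "q": joint angles; "joint_velocities": joint speeds; "joint_torque": joint torques, N m; "position": TCP position; "tool_rot": TCP orientation; "ft_force": force on the tool from outside, world axes, zero at the start; "moment": the same for the moment, N m; "grip_width": finger opening in m; "grip_force": force on a finger pad.
Only numpy, scipy, OpenCV 4.12 (cv2) and the standard library are available. Lean on these libraries where they do the work, as an engineer would, in place of code of your own. Each camera call takes 0.05 s, during which the arm holds its last target. There are 200 camera calls.

## Task

Lower the open lid of the grey socket case shut without slamming it. Then pick up the aluminium label holder from the bench by its upright pull, lay it flat on the closed lid and slide its free end in under the steel lip beside the hinge until it is fully home against the stops. A spring pushes it back out, so finish still gripping the holder and pressing it home; leave the tin, the wrench and the wood offcut where they are.

Things in the scene. Friction and masses are not known exactly. Their poses are not given: they have to be found in the camera images.
- case: Grey steel socket case fixed to the bench, 180 (x) x 240 (y) x 55 mm high without its lid. Origin: centre of its underside; x points from its front to the hinge side (away from the robot), y along the hinge, z up.
- lid (a joint): Angle of the case's lid in rad: 0 shut (level), growing as it opens, to 1.6. The hinge is along the case's far (+x) side, so the free edge is the one nearest the robot. The stiff hinge friction holds the lid where it is left; about 2 to 5 N downwards near the free edge lowers it. Lid 186 x 246 x 8 mm, 400 g, plain and flat but for the pocket next to the hinge.
- lid_hinge (a point): Point on the hinge axis at mid-length, 66.5 mm above the bench, 3 mm above the plane of the lid's top face. Its axes turn with the lid: x from the free edge to the hinge, y along the hinge, z out of the lid's top face. With the lid shut its axes are the case's.
- lid_edge (a point): Point on the lid's top (outer) face, 8 mm in from the free edge, mid-width, 175 mm from the hinge axis; axes as lid_hinge. When shut the lid's top is 63.5 mm above the bench.
- pocket_home (a point): Point on the lid's top face, 30 mm from the hinge axis, mid-width, in the pocket under the lip: where label_nose must come. Axes as lid_hinge: the holder slides in along +x. Two fixed stop shoulders, from 16 mm each side of centre outwards, have their faces exactly at this point's x. Inside width of the pocket 64 mm.
- lip_front (a point): Point on the lid's top face below the front of the steel lip, 29 mm in front (-x) of pocket_home; axes as lid_hinge. The lip is a roof 80 mm wide, underside 9.5 mm above the lid (12.5 mm on top); its turned-up front edge reaches 16 mm. The side cheeks, 64 mm apart, flare to about 84 mm apart 8 mm in front of this point.
- keeper: Sprung steel tongue, 28 mm wide, between the two stops under the lip, sliding along x. Origin: middle of its front face at lid-top level, resting 6 mm in front of pocket_home. It pushes the holder back with 3 N at first touch, 5 N when the holder is home against the stops. A push of 8 to 15 N on the holder brings it home, plus friction: press down only lightly.
- label_plate: Loose aluminium label holder, 140 g nominal: flat plate 90 (x) x 58 (y) x 5 mm with an upright pull (14 mm along x, 40 mm along y, from the plate's top to 33 mm above the underside) near its rear, and a paper card on the front half. Origin: centre of the underside; x points to the free front end that goes under the lip, z up. Lies flat on the bench, on one side of the case or the other.
- label_nose (a point): Middle of the holder's front edge at its underside, 45 mm ahead (+x) of its origin; axes as the holder.
- label_pull (a point): Grip point on the pull's axis, 17 mm behind (-x) the holder's origin, 62 mm behind label_nose, 27 mm above the underside; axes as the holder. With the TCP here and the tool pointing down the fingertips are 3 mm above the plate. Can be gripped across 14 mm (closing along x) or across 40 mm (along y).
- grease_tin: Bystander: plain steel tin, radius 34 mm, 70 mm high, across the case from the holder. Origin: centre of its underside.
- wrench: Bystander: steel wrench lying on the bench, far left. Origin at its underside, mid-length.
- offcut: Bystander: wood offcut 100 x 45 x 40 mm on the bench, far right. Origin: centre of its underside.
Not all that is in view belongs to the job. What is meant by the label_plate is not blue, and is the larger of those in its own colour.

How it is judged:
On the way:
1. the lid is shut (value of joint lid below 0.04 rad and horizontal distance between label_nose and pocket_home above 0.06 m), for 0.2 s.
At the end, for the whole second after the job is handed in: Lid shut (under 0.04 rad); the holder flat on it (0.08 rad), square to the pocket (0.12 rad), front edge under the lip within 2.5 mm of the stops and 6 mm of the middle, at rest, pressing the tongue with over 2 N, the fingers on the holder with over 1.5 N (value of joint lid below 0.04 rad and x of label_nose in the frame of pocket_home between -0.0025 and 0.004 m and y of label_nose in the frame of pocket_home between -0.006 and 0.006 m and z of label_nose in the frame of pocket_home between -0.003 and 0.005 m and angle between the z axis of label_plate and the z axis of pocket_home, either way round below 0.08 rad and angle between the x axis of label_plate and the x axis of pocket_home, either way round below 0.12 rad and contact force between the fingers and label_plate above 1.5 N and contact force between label_plate and keeper above 2 N and linear speed of label_plate below 0.02 m/s); the arm keeps its last pose, push and grip.
It fails at once if the lid is slammed (closing faster than 3 rad/s) (velocity of joint lid below -3 rad/s).
It fails at once if a bystander is moved more than 30 mm (distance of any of grease_tin, wrench, offcut from where it was at the start of the episode above 0.03 m).
It also fails if it takes over 61 s, if anything falls off the work surface, if the arm or the gripper's body presses on something with over 40 N, if the wrist force passes 120 N, or if a joint passes its speed limit or range.

## Working session

There is one attempt and no reset: what is moved stays moved. The work goes in short steps, Python scripts to look and compute and a tool call to move; the robot and the scene stay as the last step left them, time stands still between calls to the robot, and variables do not carry over. Pictures are saved under pics/ and viewed, at most 10 in all, crops included, and the job is handed in when it is done.

Besides the shell and the picture viewer there is one more tool, called after "Call:" by a JSON object that holds its "name" and its "arguments". move_arm: Moves the arm, as the interface text tells. Its arguments: {"type":"object","properties":{"series":{"type":"string"},"jaw":{"type":"number"},"newtons":{"type":"number"}},"required":["series"]}

```bash
mkdir -p pics
cat > h.py <<'E'
import numpy as np, cv2
from scipy.spatial.transform import Rotation as R
from rig import robot
def project(c,p):
    p=np.atleast_2d(p); q=(c["world_to_cam"]@np.c_[p,np.ones(len(p))].T)[:3]
    u=c["mtx"]@q; return (u[:2]/u[2]).T
def ray(c,uv,z):
    T=np.linalg.inv(c["world_to_cam"]); d=T[:3,:3]@np.linalg.inv(c["mtx"])@np.array([*uv,1.]); o=T[:3,3]
    return o+d*(z-o[2])/d[2]
def save(c,n): cv2.imwrite(f"pics/{n}.png",c["img"][:,:,::-1])
E
python3 - <<'E'
from h import *
np.set_printoptions(precision=4,suppress=True)
o=robot.get_obs();print(o["time"],o["position"],o["tool_rot"],R.from_quat(o["tool_rot"]).as_matrix())
ims=[]
for n in("scene","top"):
    c=robot.camera(n);ims.append(c["img"])
    for t in("label_plate","label_pull","label_nose","lid_edge","lid_hinge","pocket_home","case","grease_tin"):
        for d in robot.tip_of(c,t)[:4]: 
            x=np.array(d["xyz"]);print(n,t,round(d["p"],2),x,project(c,x)[0].round())
a=np.vstack(ims);cv2.imwrite("pics/a.png",np.hstack(ims)[:,:,::-1]) 
for n,i in zip("st",ims): cv2.imwrite(f"pics/{n}.png",cv2.resize(i,(768,576))[:,:,::-1])
E
```

```text
0.0 [0.1469 0.6068 0.2403] [ 0.1186  0.9929 -0.001  -0.0003] [[-0.9719  0.2356 -0.0009]
 [ 0.2356  0.9719 -0.002 ]
 [ 0.0004 -0.0021 -1.    ]]
scene label_plate 0.73 [ 0.3217  0.2008 -0.0019] [285. 151.]
scene label_plate 0.72 [ 0.4422  0.2971 -0.0012] [320. 177.]
scene label_pull 0.81 [0.427  0.2933 0.0241] [319. 169.]
scene label_pull 0.74 [0.3396 0.2029 0.0319] [287. 148.]
scene label_pull 0.52 [0.4161 0.4022 0.0163] [351. 165.]
scene label_nose 0.75 [0.4846 0.3024 0.0002] [324. 187.]
scene label_nose 0.74 [0.2793 0.1966 0.0021] [281. 141.]
scene label_nose 0.68 [ 0.3991  0.4417 -0.0007] [360. 163.]
scene lid_edge 0.77 [0.4905 0.0425 0.1767] [245. 159.]
scene lid_hinge 0.59 [0.6273 0.0637 0.0622] [257. 221.]
scene pocket_home 0.86 [0.5972 0.059  0.0812] [254. 209.]
scene case 0.92 [0.5376 0.0493 0.0022] [247. 207.]
scene grease_tin 0.98 [ 0.5103 -0.2878  0.0001] [137. 209.]
scene grease_tin 0.43 [0.6243 0.0618 0.0661] [256. 220.]
top label_plate 0.94 [0.4447 0.3003 0.0043] [162. 214.]
top label_plate 0.86 [0.3233 0.2006 0.0017] [196. 256.]
top label_plate 0.71 [0.4082 0.4113 0.0009] [124. 227.]
top label_pull 0.87 [0.3424 0.2046 0.0232] [193. 249.]
top label_pull 0.81 [0.4285 0.2971 0.0283] [161. 219.]
top label_pull 0.69 [0.4169 0.3997 0.019 ] [126. 223.]
top label_nose 0.75 [0.4862 0.3027 0.0009] [162. 200.]
top label_nose 0.72 [0.2788 0.1905 0.0027] [199. 272.]
top label_nose 0.52 [0.4005 0.433  0.0024] [116. 230.]
top lid_edge 0.81 [0.4918 0.0422 0.1781] [249. 187.]
top lid_hinge 0.59 [0.6213 0.0668 0.0675] [241. 148.]
top pocket_home 0.68 [0.6006 0.0596 0.0845] [244. 154.]
top pocket_home 0.5 [0.4468 0.301  0.002 ] [162. 213.]
top case 0.62 [0.5378 0.0461 0.0017] [249. 182.]
top grease_tin 0.79 [ 0.5097 -0.288   0.0007] [365. 190.]
```

Run:
```python
from h import *
t=cv2.imread("pics/t.png");
T=cv2.resize(t[150:450,120:420],(600,600),interpolation=cv2.INTER_CUBIC)
cv2.imwrite("pics/crop.png",T)
```

```text
(no output)
```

View pics/s.png

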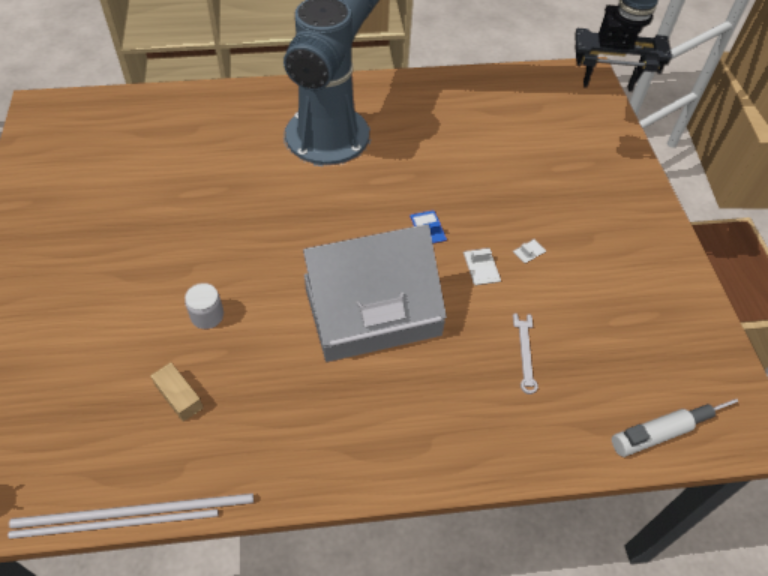

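View pics/crop.png

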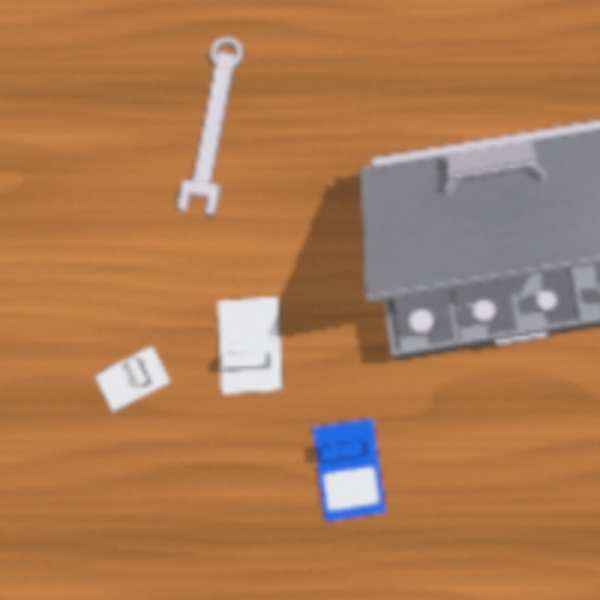

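Scene and crop: lid half open, pocket visible. Three candidates in the crop: white/aluminium large (249,345), blue (348,470), small aluminium (133,378). The non-blue, larger one fits, so it's the holder at about (0.444, 0.300), confirmed in the enlarged crop. Lid first.

```bash
cat >> h.py <<'E'
def to(x,y,z,psi):
    "tool-frame shift (mm) and turn (deg) from the measured pose to a tool-down pose whose y axis has heading psi (deg)"
    o=robot.get_obs(); A=R.from_quat(o["tool_rot"]); p=np.radians(psi); c,s=np.cos(p),np.sin(p)
    B=R.from_matrix(np.array([[-s,c,0],[c,s,0],[0,0,-1.]]))
    print("t%.2f"%o["time"],(A.inv().apply(np.array([x,y,z])-o["position"])*1000).round(1),np.degrees((A.inv()*B).as_rotvec()).round(1))
E
echo
```

Call:
{"name": "move_arm", "arguments": {"series": "-235 -233 0 0 0 57; -235 -233 0 0 0 57; -235 -233 0 0 0 57; -235 -233 0 0 0 57; -235 -233 0 0 0 57; -235 -233 0 0 0 57; -235 -233 0 0 0 57; -235 -233 0 0 0 57", "jaw": 0}}

```text
time: 1.57
position: [0.3215, 0.3238, 0.2416]
tool_rot: [0.58, 0.814, 0.0, 0.0]
ft_force: [0.4, -0.0, -0.7]
grip_width: 0.0416
grip_force: 0.0
```

```bash
python3 -c "
from h import *
to(.488,.043,.235,10)"
```

```text
t1.57 [-319.8   65.8    6.6] [ 0. -0.  9.]
```

Call:
{"name": "move_arm", "arguments": {"series": "-320 66 7 0 0 9; -320 66 7 0 0 9; -320 66 7 0 0 9; -320 66 7 0 0 9; -320 66 7 0 0 9; -320 66 7 0 0 9; -320 66 7 0 0 9; -320 66 7 0 0 9"}}

```text
time: 2.23
position: [0.4907, 0.0429, 0.2346]
tool_rot: [0.641, 0.768, 0.0, 0.001]
ft_force: [0.5, 0.5, 0.0]
grip_width: 0.0005
grip_force: 0.0
```

```bash
python3 -c "
from h import *
to(.488,.043,.235,10)
to(.490,.043,.205,10)"
```

```text
t2.23 [ 0.6 -2.6 -0.4] [0.1 0.  0.3]
t2.23 [ 0.3 -0.7 29.6] [0.1 0.  0.3]
```

Call:
{"name": "move_arm", "arguments": {"series": "0 0 12 0 0 0; 0 0 24 0 0 0; 0 0 34 0 0 0; 0 -2 42 0 0 0; 0 -5 51 0 0 0; 0 -8 60 0 0 0; 0 -11 69 0 0 0; 0 -14 78 0 0 0"}}

```text
time: 2.9
position: [0.4751, 0.0429, 0.1562]
tool_rot: [0.64, 0.768, 0.0, 0.0]
ft_force: [-0.5, 0.6, 1.7]
grip_width: 0.0002
grip_force: 0.6
```

Call:
{"name": "move_arm", "arguments": {"series": "0 -3 9 0 0 0; 0 -6 18 0 0 0; 0 -9 27 0 0 0; 0 -12 36 0 0 0; 0 -14 45 0 0 0; 0 -15 54 0 0 0; 0 -16 62 0 0 0; 0 -16 68 0 0 0"}}

```text
time: 3.57
position: [0.4601, 0.0401, 0.0879]
tool_rot: [0.64, 0.768, 0.0, 0.0]
ft_force: [-0.1, -0.1, 0.6]
grip_width: 0.0005
grip_force: 0.5
```

Call:
{"name": "move_arm", "arguments": {"series": "0 0 3 0 0 0; 0 0 5 0 0 0; 0 0 7 0 0 0; 0 0 7 0 0 0; 0 0 7 0 0 0"}}

```text
time: 3.98
position: [0.4599, 0.0402, 0.0825]
tool_rot: [0.64, 0.768, 0.0, 0.001]
ft_force: [-1.3, -0.6, 11.2]
grip_width: 0.0006
grip_force: 5.4
```

Call:
{"name": "move_arm", "arguments": {"series": "0 0 -40 0 0 0; 0 0 -80 0 0 0; 0 -20 -120 0 0 0; 0 -40 -160 0 0 0; 0 -60 -190 0 0 0; 0 -60 -190 0 0 0; 0 -60 -190 0 0 0"}}

```text
time: 4.57
position: [0.4005, 0.0294, 0.2732]
tool_rot: [0.64, 0.768, 0.001, 0.002]
ft_force: [0.8, -0.9, -0.5]
grip_width: 0.0002
grip_force: 0.0
```

Run:
```python
from h import *
np.set_printoptions(precision=4,suppress=True)
for n in("wrist","top","scene"):
    c=robot.camera(n)
    save(c,"lid_"+n)
    for t in("lid_edge","lid_hinge","pocket_home","lip_front","label_pull","label_nose"):
        for d in robot.tip_of(c,t)[:2]:
            x=np.array(d["xyz"]);print(n,t,round(d["p"],2),x,project(c,x)[0].round())
to(.428,.296,.2,5)
```

```text
wrist lid_edge 0.87 [0.4517 0.0375 0.0621] [298. 173.]
wrist lid_hinge 0.71 [0.6281 0.0624 0.0682] [436. 179.]
wrist pocket_home 0.96 [0.5951 0.0574 0.0629] [408. 177.]
wrist lip_front 0.62 [0.5686 0.0564 0.0621] [388. 174.]
wrist label_pull 0.61 [0.3446 0.204  0.0299] [238.  19.]
wrist label_nose 0.98 [0.2764 0.1922 0.004 ] [186.  24.]
top lid_hinge 0.9 [0.6227 0.0618 0.0661] [243. 148.]
top lid_hinge 0.32 [0.5641 0.0513 0.0651] [247. 168.]
top pocket_home 0.97 [0.5972 0.0604 0.0649] [244. 157.]
top lip_front 0.88 [0.5652 0.0531 0.0653] [246. 168.]
top label_pull 0.85 [0.4281 0.2996 0.0269] [160. 219.]
top label_pull 0.74 [0.3423 0.204  0.0237] [193. 249.]
top label_nose 0.88 [0.2812 0.1923 0.0016] [198. 271.]
top label_nose 0.82 [0.4022 0.4352 0.0026] [115. 229.]
scene lid_edge 0.9 [0.4523 0.0358 0.0669] [240. 173.]
scene lid_edge 0.51 [0.5672 0.0542 0.0686] [251. 203.]
scene lid_hinge 0.58 [0.6251 0.0625 0.063 ] [256. 220.]
scene lid_hinge 0.27 [0.4521 0.0361 0.0639] [240. 173.]
scene pocket_home 0.86 [0.594  0.0561 0.0649] [253. 211.]
scene lip_front 0.69 [0.5645 0.0522 0.0655] [250. 203.]
scene lip_front 0.64 [ 0.6883 -0.337   0.002 ] [118. 263.]
scene label_pull 0.8 [0.4263 0.295  0.0232] [319. 169.]
scene label_pull 0.67 [0.3402 0.2015 0.0299] [287. 149.]
scene label_nose 0.84 [ 0.4872  0.3001 -0.0002] [324. 188.]
scene label_nose 0.7 [0.3982 0.4406 0.0023] [360. 162.]
t5.62 [257.3  75.   71.3] [0.  0.  5.4]
```

View pics/lid_wrist.png

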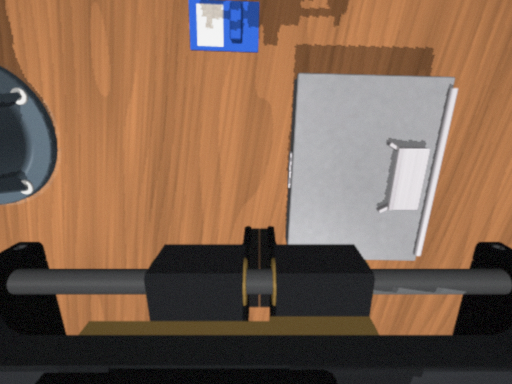

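Run:
```python
from h import *
np.set_printoptions(precision=4,suppress=True)
c=robot.camera("wrist")
P={k:ray(c,v,.0635) for k,v in dict(a=(299,73),b=(452,77),d=(289,245)).items()}
print(P)
v=P["b"]-P["a"];print(np.degrees(np.arctan2(v[1],v[0])),np.linalg.norm(v)); v=P["a"]-P["d"];print(np.degrees(np.arctan2(-v[0],v[1])),np.linalg.norm(v))
v=P["b"]-P["d"]
# lip plate corners (top of lip z .076)
L=[ray(c,p,.076) for p in((397,147),(428,149),(391,209),(419,211))];print(np.array(L))
```

```text
{'a': array([0.4255, 0.1543, 0.0635]), 'b': array([0.6016, 0.182 , 0.0635]), 'd': array([ 0.461 , -0.0648,  0.0635])}
8.958241332954229 0.17827999237599196
9.209950686843325 0.22194769021835734
[[0.5588 0.0936 0.076 ]
 [0.5965 0.098  0.076 ]
 [0.5772 0.0158 0.076 ]
 [0.6139 0.0196 0.076 ]]
```

Call:
{"name": "move_arm", "arguments": {"series": "257 75 71 0 0 5; 257 75 71 0 0 5; 257 75 71 0 0 5; 257 75 71 0 0 5; 257 75 71 0 0 5; 257 75 71 0 0 5; 257 75 71 0 0 5; 257 75 71 0 0 5", "jaw": 0.6}}

```text
time: 6.33
position: [0.4283, 0.3003, 0.1989]
tool_rot: [0.671, 0.741, 0.001, -0.001]
ft_force: [0.7, -0.8, -0.8]
grip_width: 0.0459
grip_force: 0.0
```

Run:
```python
from h import *
np.set_printoptions(precision=4,suppress=True)
c=robot.camera("wrist");save(c,"plate_w")
for t in("label_plate","label_pull","label_nose"):
    for d in robot.tip_of(c,t)[:2]:
        x=np.array(d["xyz"]);print(t,round(d["p"],2),x,project(c,x)[0].round())
to(.428,.296,.2,5)
```

```text
label_plate 0.89 [0.3231 0.1997 0.0009] [174. 240.]
label_plate 0.87 [ 0.4142  0.4059 -0.0026] [255.  84.]
label_pull 0.97 [0.3439 0.206  0.03  ] [184. 247.]
label_pull 0.76 [0.4291 0.2994 0.0298] [259. 182.]
label_nose 0.79 [0.4893 0.2961 0.0011] [306. 183.]
label_nose 0.69 [ 0.401   0.4354 -0.0028] [246.  55.]
t6.53 [1.1 0.3 0.3] [-0.   0.   0.4]
```

View pics/plate_w.png

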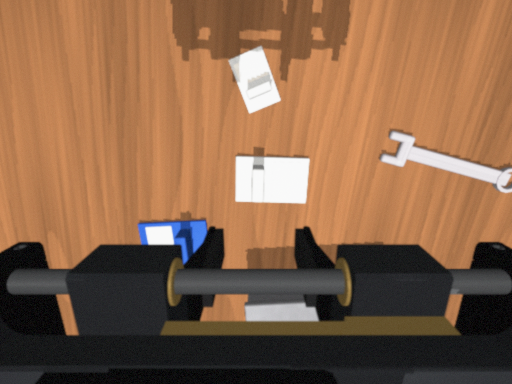

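Run:
```python
from h import *
np.set_printoptions(precision=4,suppress=True)
c=robot.camera("wrist")
P=[ray(c,v,.005) for v in((237,155),(309,158),(307,203),(235,201))];print(np.array(P))
v=(P[1]-P[0]+P[2]-P[3]);psi=np.degrees(np.arctan2(v[1],v[0]));m=np.mean(P,axis=0)
u=v/np.linalg.norm(v);g=m-.017*u;print(psi,m,g,np.linalg.norm(v)/2)
print(np.mean([ray(c,v,.033) for v in((253,170),(264,170),(264,201),(252,201))],axis=0))
to(g[0],g[1],.060,psi);to(g[0],g[1],.027,psi)
```

```text
[[0.3993 0.3174 0.005 ]
 [0.487  0.3219 0.005 ]
 [0.493  0.2639 0.005 ]
 [0.4008 0.2581 0.005 ]]
3.270986926872979 [0.445  0.2903 0.005 ] [0.4281 0.2894 0.005 ] 0.09012243768232704
[0.4279 0.289  0.033 ]
t6.58 [ -5.2  -0.3 140.5] [-0.  0.  2.]
t6.58 [ -5.1  -0.3 173.5] [-0.  0.  2.]
```

Call:
{"name": "move_arm", "arguments": {"series": "-3 0 40 0 0 -2; -3 0 80 0 0 -2; -3 0 115 0 0 -2; -3 0 145 0 0 -2; -3 0 165 0 0 -2; -3 0 172 0 0 -2; -3 0 172 0 0 -2"}}

```text
time: 7.17
position: [0.4279, 0.2912, 0.0272]
tool_rot: [0.661, 0.75, -0.001, -0.001]
ft_force: [-0.1, -0.2, 0.1]
grip_width: 0.0522
grip_force: 0.0
```

Call:
{"name": "move_arm", "arguments": {"series": "0 0 0 0 0 0; 0 0 0 0 0 0; 0 0 0 0 0 0; 0 0 0 0 0 0; 0 0 0 0 0 0; 0 0 0 0 0 0; 0 0 0 0 0 0; 0 0 0 0 0 0", "jaw": 0, "newtons": 35}}

```text
time: 7.83
position: [0.4281, 0.2927, 0.0287]
tool_rot: [0.66, 0.751, -0.0, -0.0]
ft_force: [-0.4, -0.7, 4.5]
grip_width: 0.0138
grip_force: 34.4
```

Call:
{"name": "move_arm", "arguments": {"series": "0 0 -30 0 0 0; 0 0 -70 0 0 0; 0 0 -110 0 0 0; 0 0 -140 0 0 0; 0 0 -150 0 0 0; 0 0 -150 0 0 0; 0 0 -150 0 0 0; 0 0 -150 0 0 0"}}

```text
time: 8.5
position: [0.4269, 0.2921, 0.1763]
tool_rot: [0.66, 0.751, -0.002, -0.001]
ft_force: [0.2, 0.1, -2.0]
grip_width: 0.0136
grip_force: 34.4
```

Run:
```python
from h import *
np.set_printoptions(precision=4,suppress=True)
o=robot.get_obs();p=np.array(o["position"]);A=R.from_quat(o["tool_rot"]);print(p,A.apply([0,1,0]),o["grip_width"])
ims=[]
for n in("wrist","scene","top"):
    c=robot.camera(n)
    u,v=project(c,p+[.017,0,-.02])[0].round().astype(int)
    h,w=(96,128) if n=="wrist" else (48,64)
    u=np.clip(u,w,512-w);v=np.clip(v,h,384-h)
    ims.append(cv2.resize(c["img"][v-h:v+h,u-w:u+w],(512,384),interpolation=cv2.INTER_CUBIC)[:,:,::-1] if n!="wrist" else c["img"][:,:,::-1]);print(n,u,v)
    for t in("label_plate","label_pull","label_nose"):
        for d in robot.tip_of(c,t)[:3]:
            x=np.array(d["xyz"])
            if x[2]>.08: print(n,t,round(d["p"],2),x,A.inv().apply(x-p)*1000)
cv2.imwrite("pics/held.png",cv2.resize(np.hstack(ims[:2]),(800,300)));cv2.imwrite("pics/held_t.png",ims[2])
to(.595,.058,.2,9)
```

```text
[0.4269 0.2921 0.1763] [ 0.9917  0.1284 -0.0042] 0.013615427537718421
wrist 285 243
wrist label_plate 0.58 [0.4453 0.2935 0.1464] [-0.9284 18.5894 29.8474]
wrist label_pull 0.78 [0.4262 0.2997 0.1746] [7.6399 0.324  1.7147]
wrist label_nose 0.68 [0.4863 0.2998 0.1481] [ 0.054  60.0513 27.9706]
scene 326 145
scene label_plate 0.78 [0.4414 0.2991 0.1429] [ 5.1299 15.4554 33.3537]
scene label_pull 0.73 [0.4254 0.2961 0.171 ] [ 4.1765 -0.9163  5.3239]
top 152 208
top label_plate 0.63 [0.4454 0.2984 0.1502] [ 3.9138 19.3014 26.0388]
top label_pull 0.49 [0.4279 0.2977 0.1746] [5.4382 1.7532 1.7111]
top label_nose 0.55 [0.4922 0.3075 0.1476] [ 6.9335 66.893  28.4337]
t9.10 [-254.2  135.1  -21.8] [-0.   0.  -1.6]
```

View pics/held.png

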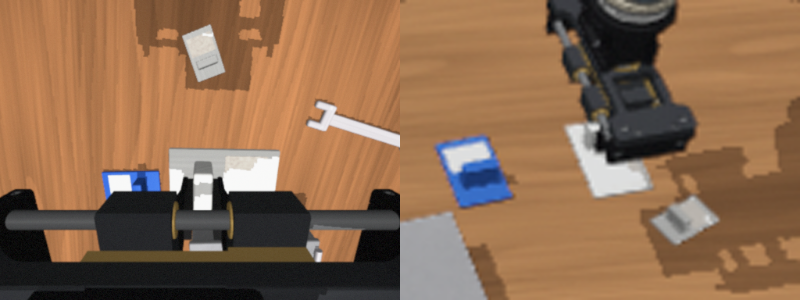

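Run:
```python
from h import *
np.set_printoptions(precision=2,suppress=True)
c=robot.camera("wrist");g=cv2.cvtColor(c["img"],cv2.COLOR_RGB2GRAY)
cv2.imwrite("pics/hw.png",cv2.resize(c["img"][170:310,190:390],(800,560),interpolation=cv2.INTER_CUBIC)[:,:,::-1])
o=robot.get_obs();p=np.array(o["position"]);A=R.from_quat(o["tool_rot"])
for uv in((215,192),(357,192),(357,246)): print(uv,A.inv().apply(ray(c,uv,p[2]-.022)-p)*1000)
print(np.linalg.inv(c["world_to_cam"])[:3,3])
for q in ([29,-11-17,22],[29,62,22],[-29,62,22],[33,62,22]): print(q,project(c,p+A.apply(np.array(q)/1000.))[0])
```

```text
(215, 192) [ 31.86 -26.85  22.  ]
(357, 192) [31.75 61.01 22.01]
(357, 246) [-5.53 64.95 22.01]
[0.42 0.38 0.32]
[29, -28, 22] [213.38 196.39]
[29, 62, 22] [358.13 196.23]
[-29, 62, 22] [349.09 276.74]
[33, 62, 22] [358.82 190.07]
```

View pics/hw.png

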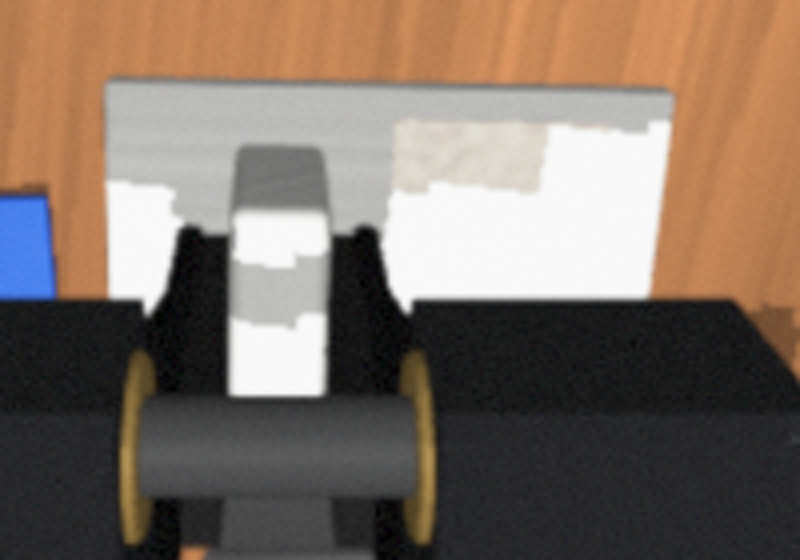

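```bash
python3 -c "
from h import *
to(.480,.0385,.135,8.6)"
```

```text
t9.15 [-258.8   18.5   43.3] [ 0.   0.  -1.2]
```

Call:
{"name": "move_arm", "arguments": {"series": "-35 2 5 0 0 -1; -70 4 10 0 0 -1; -105 7 16 0 0 -1; -140 10 22 0 0 -1; -175 13 28 0 0 -1; -210 15 35 0 0 -1; -259 19 43 0 0 -1; -259 19 43 0 0 -1"}}

```text
time: 9.82
position: [0.4828, 0.0331, 0.1348]
tool_rot: [0.655, 0.755, 0.0, 0.002]
ft_force: [0.5, 0.9, -2.6]
grip_width: 0.0136
grip_force: 34.8
```

Run:
```python
from h import *
to(.480,.0385,.095,8.6)
np.set_printoptions(precision=4,suppress=True)
u=np.array([.9888,.1495,0]);n=np.array([-.1495,.9888,0]);H=np.array([.5954,.058,.0635])
for m in("wrist","top"):
    c=robot.camera(m)
    for t in("label_nose","label_pull","lip_front","pocket_home"):
        for d in robot.tip_of(c,t)[:2]:
            x=np.array(d["xyz"]);
            if abs(x[1]-.05)<.05: print(m,t,round(d["p"],2),x,1000*((x-H)@u),1000*((x-H)@n))
    if m=="wrist": cv2.imwrite("pics/pre.png",cv2.resize(c["img"][130:330,150:450],(800,533),interpolation=cv2.INTER_CUBIC)[:,:,::-1])
```

```text
t9.82 [ 5.8 -2.1 39.8] [ 0.1  0.1 -0.5]
wrist label_nose 0.65 [0.542  0.0429 0.1062] -55.05937 -6.947580000000002
wrist label_pull 0.67 [0.4835 0.0402 0.1358] -113.30782000000006 -0.8715899999999943
wrist lip_front 0.9 [0.5664 0.0558 0.063 ] -29.004100000000026 2.160140000000003
wrist pocket_home 0.77 [0.5973 0.0594 0.064 ] 2.0880200000000126 1.1002699999999965
top label_pull 0.33 [0.6244 0.065  0.0674] 29.721699999999913 2.5861000000000125
top pocket_home 0.95 [0.5953 0.0571 0.0639] -0.23342999999998987 -0.8749700000000066
```

View pics/pre.png

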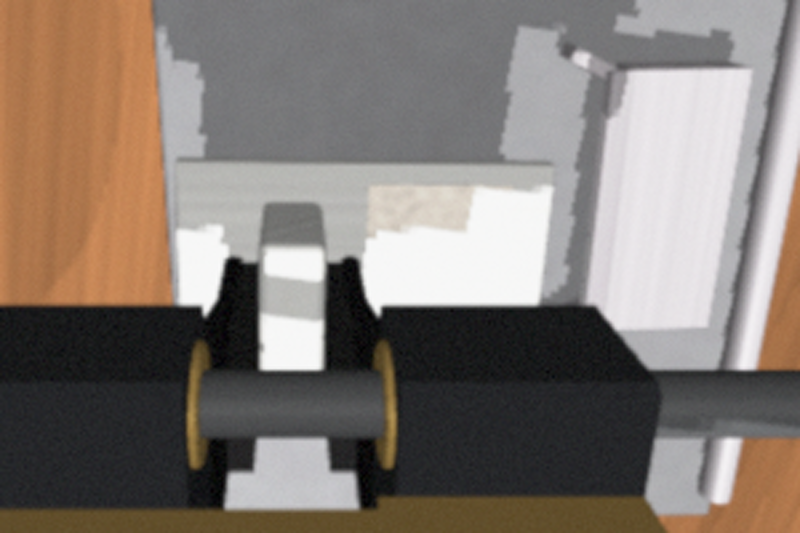

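Run:
```python
from h import *
np.set_printoptions(precision=4,suppress=True)
u=np.array([.9888,.1495,0]);n=np.array([-.1495,.9888,0]);H=np.array([.5954,.058,.0635])
c=robot.camera("wrist");o=robot.get_obs();p=np.array(o["position"]);print(p,1000*((p-H)@n))
f=lambda a,b:(150+.375*a,130+.375*b)
for q,z in(((612,70),.076),((748,68),.076),((708,328),.076),((588,328),.0795),((180,163),p[2]-.0225),((552,168),p[2]-.0225)):
    x=ray(c,f(*q),z);print(q,x,1000*((x-H)@u),1000*((x-H)@n))
```

```text
[0.4803 0.0393 0.1354] -1.254060080066271
(612, 70) [0.5606 0.0994 0.076 ] -28.189784167405286 46.18004522498999
(748, 68) [0.5973 0.1054 0.076 ] 8.973006035478075 46.62798051263015
(708, 328) [0.6117 0.0267 0.076 ] 11.429949984194153 -33.405977062289246
(588, 328) [0.5735 0.023  0.0795] -26.907420628249852 -31.293462862351074
(180, 163) [0.4503 0.0676 0.1129] -141.99002995342852 31.221141957442413
(552, 168) [0.5363 0.0791 0.1129] -55.3081058797741 29.74546502642501
```

Call:
{"name": "move_arm", "arguments": {"series": "-1 0 15 0 0 0; -1 0 28 0 0 0; -1 0 36 0 0 0; -1 0 40 0 0 0; -1 0 42 0 0 0; -1 0 42 0 0 0; -1 0 42 0 0 0"}}

```text
time: 10.95
position: [0.4809, 0.0374, 0.0935]
tool_rot: [0.654, 0.757, 0.0, 0.0]
ft_force: [0.2, 0.1, -0.4]
grip_width: 0.0139
grip_force: 34.8
```

Run:
```python
from h import *
np.set_printoptions(precision=4,suppress=True)
robot.camera("top")
c=robot.camera("wrist")
o=robot.get_obs();print(o["position"],o["ft_force"]);to(.480,.0385,.093,8.6)
cv2.imwrite("pics/pre2.png",cv2.resize(c["img"][140:300,190:410],(792,576),interpolation=cv2.INTER_CUBIC)[:,:,::-1])
```

```text
[0.481  0.0373 0.0937] [ 0.7243 -0.4466 -2.124 ]
t11.05 [ 1.4 -0.8  0.7] [ 0.1  0.  -0.2]
```

View pics/pre2.png

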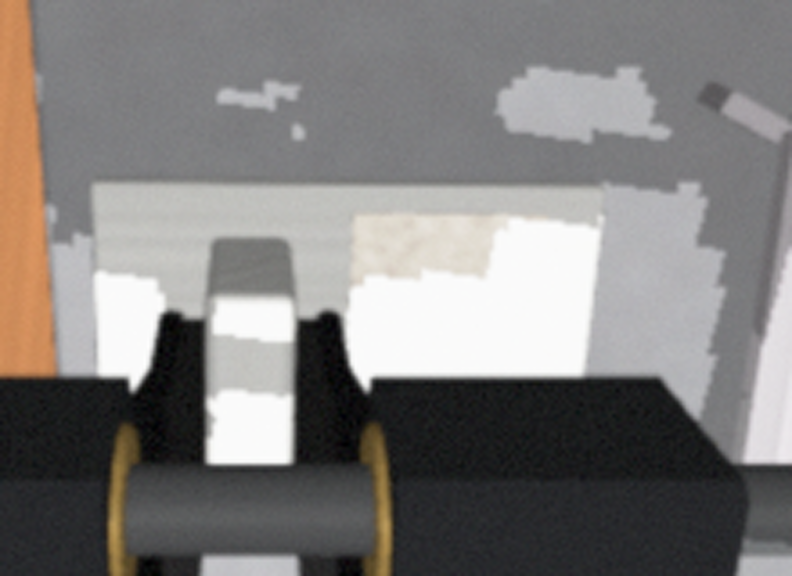

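Run:
```python
from h import *
np.set_printoptions(precision=4,suppress=True)
u=np.array([.9888,.1495,0]);n=np.array([-.1495,.9888,0]);H=np.array([.5954,.058,.0635])
c=robot.camera("wrist");o=robot.get_obs();p=np.array(o["position"]);print(p,1000*((p-H)@n))
f=lambda a,b:(190+a/3.6,140+b/3.6)
for q,z in(((788,130),.076),((715,93),.076),((715,93),.0635),((95,184),.071),((603,187),.071)):
    x=ray(c,f(*q),z);print(q,z,x,1000*((x-H)@u),1000*((x-H)@n))
cv2.imwrite("pics/full.png",c["img"][:,:,::-1])
g=c["img"][140:215,400:450].astype(int).sum(2)//3
print(g[::4,::3])
```

```text
[0.481  0.0373 0.0937] -3.392253581520379
(788, 130) 0.076 [0.563  0.0927 0.076 ] -26.832538510787465 39.13683337697502
(715, 93) 0.076 [0.5493 0.0969 0.076 ] -39.71233637275207 45.39839797909424
(715, 93) 0.0635 [0.5556 0.0952 0.0635] -33.79714786944393 42.731344834617005
(95, 184) 0.071 [0.4505 0.0653 0.071 ] -142.17780575419968 28.91474128264979
(603, 187) 0.071 [0.5374 0.0774 0.071 ] -54.46574206807895 27.90458354495053
[[122 124 121 121 123 122 124 178 177 180 183 184 182 178 179 180 180]
 [120 124 125 124 123 124 131 179 181 177 180 183 183 179 180 180 182]
 [121 122 126 122 126 125 127 164 183 181 180 183 181 180 180 179 181]
 [125 123 123 121 123 125 124 181 182 183 182 182 182 183 182 182 180]
 [124 125 124 125 121 123 138 182 183 180 163 172 181 185 181 180 181]
 [123 125 126 125 123 122 122 126 131 127 124 122 123 123 126 120 128]
 [122 124 124 121 121 119 122 122 126 123 123 120 123 123 123 124 123]
 [137 126 123 123 122 124 121 123 121 125 125 123 123 125 123 123 123]
 [166 165 151 111  92  98  99  97 100 102  99 102 101  99  96 102 101]
 [149 164 162 132 116 121 132 150 157 213 216 213 219 219 221 222 219]
 [124 121 117 114 158 156 159 166 174 237 238 237 236 235 235 234 233]
 [123 120 111 130 157 159 158 166 224 237 236 236 237 236 236 235 232]
 [123 123 109 144 158 159 159 170 236 238 236 236 235 236 236 233 232]
 [122 123 108 159 156 159 161 209 235 238 234 236 235 237 235 233 234]
 [124 120 110 160 156 157 230 234 237 237 235 236 235 236 234 232 235]
 [123 112 116 158 157 158 188 233 237 235 234 236 236 236 235 231 236]
 [121 112 133 160 161 158 222 234 238 236 237 235 236 235 234 234 234]
 [124 110 148 177 221 228 232 235 238 236 236 235 237 236 231 235 234]
 [122 110 157 223 225 232 233 236 238 235 235 235 236 235 232 236 234]]
```

Picture: the plate edge and lip corner agree to about 1 mm laterally, with the nose 25 mm short of the lip. Sliding in.

Call:
{"name": "move_arm", "arguments": {"series": "0 6 0.5 0 0 0; 0 12 1 0 0 0; 0 18 1 0 0 0; 0 24 1 0 0 0; 0 30 1 0 0 0; 0 35 1 0 0 0; 0 40 1 0 0 0; 0 40 1 0 0 0"}}

```text
time: 11.77
position: [0.5217, 0.0431, 0.0923]
tool_rot: [0.654, 0.757, 0.001, 0.001]
ft_force: [0.1, 0.3, -2.0]
grip_width: 0.0136
grip_force: 34.8
```

Run:
```python
from h import *
robot.camera("top");robot.camera("top")
o=robot.get_obs();print(o["position"],o["ft_force"],o["moment"]);to(.5344,.0461,.093,8.6)
```

```text
[0.52035262 0.04319623 0.09220232] [ 0.23684546 -0.3973989  -1.7389332 ] [-0.10144203 -0.02700548  0.00310741]
t11.87 [ 0.8 14.3 -0.8] [ 0.   0.  -0.2]
```

Call:
{"name": "move_arm", "arguments": {"series": "0 3 0.5 0 0 0; 0 6 1 0 0 0; 0 8 1 0 0 0; 0 10 1 0 0 0; 0 10 1 0 0 0; 0 10 1 0 0 0"}}

```text
time: 12.37
position: [0.5257, 0.0446, 0.0921]
tool_rot: [0.653, 0.757, -0.003, -0.003]
ft_force: [-8.1, -1.5, 11.2]
grip_width: 0.0138
grip_force: 34.9
```

Call:
{"name": "move_arm", "arguments": {"series": "0 2 0 0 0 0; 0 4 0 0 0 0; 0 5 0 0 0 0; 0 5 0 0 0 0; 0 5 0 0 0 0; 0 5 0 0 0 0"}}

```text
time: 12.87
position: [0.5285, 0.0453, 0.0921]
tool_rot: [0.653, 0.757, -0.004, -0.005]
ft_force: [-12.8, -2.5, 14.4]
grip_width: 0.0138
grip_force: 35.0
```

Call:
{"name": "move_arm", "arguments": {"series": "0 0 -1 0 0 0; 0 1 -1.5 0 0 0; 0 2 -1.5 0 0 0; 0 3 -1.5 0 0 0; 0 3 -1.5 0 0 0; 0 3 -1.5 0 0 0"}}

```text
time: 13.37
position: [0.5335, 0.046, 0.0923]
tool_rot: [0.653, 0.757, -0.003, -0.004]
ft_force: [-7.8, -1.0, 3.6]
grip_width: 0.0135
grip_force: 34.9
```

Call:
{"name": "move_arm", "arguments": {"series": "0 1 0 0 0 0; 0 2 0 0 0 0; 0 3 0 0 0 0; 0 3 0 0 0 0; 0 3 0 0 0 0; 0 3 0 0 0 0"}}

```text
time: 13.87
position: [0.5342, 0.0462, 0.0924]
tool_rot: [0.653, 0.757, -0.005, -0.005]
ft_force: [-11.9, -3.4, 8.8]
grip_width: 0.0136
grip_force: 34.9
```

Call:
{"name": "move_arm", "arguments": {"series": "0 1 0 0 0 0; 0 2 0 0 0 0; 0 2 0 0 0 0; 0 2 0 0 0 0; 0 2 0 0 0 0; 0 2 0 0 0 0"}}

```text
time: 14.37
position: [0.5343, 0.0462, 0.0924]
tool_rot: [0.653, 0.757, -0.006, -0.007]
ft_force: [-15.3, -4.5, 12.5]
grip_width: 0.0137
grip_force: 35.0
```

Call:
{"name": "move_arm", "arguments": {"series": "0 0 -0.5 0 0 0; 0 0 -1 0 0 0; 0 0 -1 0 0 0; 0 0 -1 0 0 0; 0 0 -1 0 0 0; 0 0 -1 0 0 0"}}

```text
time: 14.87
position: [0.5344, 0.0462, 0.0928]
tool_rot: [0.653, 0.757, -0.006, -0.007]
ft_force: [-13.6, -4.6, 6.7]
grip_width: 0.0136
grip_force: 34.9
```

Run:
```python
from h import *
np.set_printoptions(precision=4,suppress=True)
c=robot.camera("wrist");o=robot.get_obs();print(o["position"],o["ft_force"],R.from_quat(o["tool_rot"]).as_matrix()[:,2])
cv2.imwrite("pics/home.png",cv2.resize(c["img"][130:310,190:430],(800,600),interpolation=cv2.INTER_CUBIC)[:,:,::-1])
```

```text
[0.5345 0.0462 0.0928] [-14.0168  -4.8931   7.1803] [-0.0186 -0.0005 -0.9998]
```

View pics/home.png

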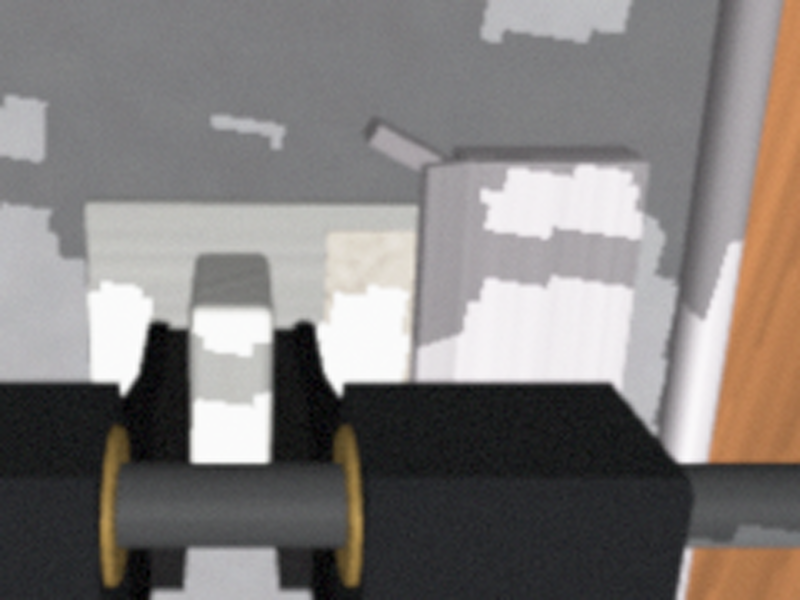

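Run:
```python
from h import *
np.set_printoptions(precision=4,suppress=True)
u=np.array([.9888,.1495,0]);n=np.array([-.1495,.9888,0]);H=np.array([.5954,.058,.0635])
c=robot.camera("wrist")
for q,z in(((86,204),.0685),((418,206),.0685),((645,162),.076),((430,165),.0795),((427,165),.076)):
    x=ray(c,(190+q[0]*.3,130+q[1]*.3),z);print(q,z,1000*((x-H)@u),1000*((x-H)@n))
```

```text
(86, 204) 0.0685 -89.25904420763078 29.016350934077533
(418, 206) 0.0685 -26.814285007884415 28.783650950579936
(645, 162) 0.076 11.048474380376984 39.275941984483545
(430, 165) 0.0795 -27.292022841236353 39.57183855858793
(427, 165) 0.076 -27.110629358308458 38.664051511110465
```

```bash
python3 -c "
from rig import robot
print(robot.hand_in())"
```

```text
the job is handed in; nothing more can be done
None
```

The job is handed in: the lid is shut, and the holder is under the lip against a hard stop, still gripped and pushed home with about 14 N. The last image puts it within about 1 mm of the stops and the middle. The judge returned no verdict.

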